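# Close up an instrument cassette for the steriliser

## Robot

A 7-joint arm with a two-finger parallel gripper is mounted at the origin on a cart in front of the work surface, level with it; the furniture and walls round the work are solid. World frame = base frame: x ahead of the robot, y to its left, z up, the work surface at z = 0. Lengths are in m, angles in rad, forces in N, time in s.
With the tool pointing down it reaches from about 0.4 to 0.85 m from the base axis. Payload 4.5 kg.
Tool frame: the origin (TCP) lies on the centre line of the jaws, within the pads' length; the fingertips stand r.tip_extent ahead of it and the grasp point (between the pads) is the TCP (r.tip_extent is the distance from the TCP to the fingertips, in m); z points along the fingers, y is the line along which they close (so a half turn about z gives the same grasp; the last joint's range is limited). The gripper opens to 88 mm and grips with 3 to 60 N. Pads are 18 mm wide; open, the fingers measure 123 mm over their backs; the gripper's body (75 mm by 187 mm) begins 45 mm behind the grasp point.
Start: joints at [1.31, 0.689, -0.195, 1.565, 0.157, 0.902, -0.215], TCP at [0.182, -0.598, 0.258] pointing down, gripper open.
Joint ranges: [-3.01, 3.01], [-0.46, 2.08], [-1.47, 1.51], [0.13, 2.56], [-1, 4.14], [0.04, 2.09], [-2.66, 2.66]. Speed limits (rad/s): [2.57, 2.57, 3.14, 3.14, 3.14, 3.14, 3.14].

## Interface

Orientations are given as a unit quaternion [x, y, z, w].
In Python, from plant import sensors, vision, finish_job, r gives the robot as it stands. The module is installed in compiled form; this text tells all that it offers.
- The arm moves only by the tool step_arm, never from a script. Its argument "steps" is a list of rows, each a list of 2 entries, a list of its own where there are three numbers: the shift along the tool's x, y, z in cm, then the turn, a rotation vector about the tool's x, y, z in degrees. A call has 1 to 12 rows; each row shifts and turns the commanded pose from where the row before left it, along the tool's axes as they then stand; what a row does not reach is not made up. A row lasts 1/8 s, in which the tool goes at most 62.5 mm and 10.7 degrees, less where a joint would pass 70% of its speed; a pose out of reach is approached as far as the arm can. A call with a gripper value outside its range is refused whole. "claw" is the opening, from -1 (shut) to 1 (fully open), set as the call begins (left out, the last holds). The fingers move at their own pace and stop on an object; "grip_force" is the grip in N (left out, the last holds). Time passes only in rows, so rows that do not move let the fingers close. It gives the time, the measured TCP pose, the force, the opening and the grip force at its end, in the units of the state.
- sensors.get_state(): the state, without advancing time (a new reading comes with each control period).
- vision.snapshot(name): name is "scene" or "top" or "wrist"; returns a dict with "img" (480x640x3 uint8, red, green, blue), "fx", "fy", "cx", "cy" (pixels), "position" and "rotation" of the camera in the world. Camera axes: x right, y down, z forward; pixel columns grow to the right and rows downward; lengths in m; the calibration is good to about 2 mm. The wrist camera is an equidistant fisheye: a pixel r from the principal point sees the ray r / f radians off the axis. A picture is of the moment at which its call begins. There is no depth.
- finish_job(): hands the job in; it is judged then, once.
The state is a dict: "clock": time; "q": joint angles; "qd": joint speeds; "joint_torque": joint torques, N m; "tool_pos": TCP position; "eef_rot": TCP orientation; "contact_force": force on the tool from outside, world axes, zero at the start; "moment": the same for the moment, N m; "opening": opening from 0.0 (shut) to 1.0 (fully open); "finger_force": force on a finger pad.
Only numpy, scipy, OpenCV 4.12 (cv2) and the standard library are available. Lean on these libraries where they do the work, as an engineer would, in place of code of your own. Each camera call takes 0.05 s, during which the arm holds its last target. There are 200 camera calls.

## Task

Get the steel instrument cassette ready for the steriliser with pushes of the fingertips alone: first fold its standing hold-down flap fully down over the instruments while the cover still stands open, then swing the slotted cover shut over it and press the cover's front edge down until it snaps home under the spring catch. Pick nothing up, and leave the instruments and the things standing around where they are.

Things in the scene. Friction and masses are not known exactly. Their poses are not given: they have to be found in the camera images.
- cassette: Low steel instrument cassette, 240 mm long (its x), 200 mm wide (its y), rim 45 mm high; it does not slide. Origin under its centre, on the worktop; z up. Cover hinged along the +y side (robot's left, yaw within 0.55 rad), hold-down flap inside along the -y side, spring catch outside the middle of the -y side. Four instruments lie across it, tops 26 mm or less above the worktop.
- flap (a joint): Angle of the hold-down flap, rad: 0 = folded flat over the instruments (its stop), 1.57 = upright, 1.80 = its outer stop, leaning out over the -y wall. It turns about the cassette's x direction through point flap_hinge, its free edge going to +y as it folds. A stiff hinge: it stays where it is left; about 1 to 2 N at 60 mm from the hinge moves it.
- flap_hinge (a point): Middle of the flap's hinge line, 88 mm to -y of the cassette's centre and 37.5 mm above the worktop; axes as the cassette's.
- flap_edge (a point): Middle of the flap's free edge, in mid-thickness. The flap is a slotted steel plate 200 mm long (cassette x), 85 mm from hinge to edge, 3 mm thick, with a grey silicone strip 5 mm deep along the edge on the side towards the instruments. Folded, its upper face is 39 mm above the worktop. While it stands, the cover jams on it.
- cover (a joint): Angle of the cover, rad: 0 = shut on the rim, 1.57 = upright, 2.0 = its outer stop, leaning away over the +y side. It turns about the cassette's x direction through point cover_hinge, its free edge going to -y as it shuts. A stiff hinge: it stays where it is left; about 2 to 4 N near its free edge moves it.
- cover_hinge (a point): Middle of the cover's hinge line, 103.5 mm to +y of the cassette's centre and 46.5 mm above the worktop; axes as the cassette's.
- cover_edge (a point): Middle of the cover's free edge, on the axis of its rolled lip (6 mm thick). The cover is a slotted flat steel plate 240 mm long (cassette x), 206.5 mm from hinge to lip axis, 3 mm thick. Shut, its upper face is 48 mm above the worktop.
- catch (a joint): Angle of the spring catch, rad: 0 = at rest, grows as its roller is pushed outward (to -y). The cover's lip meets the roller at a cover angle of about 0.06 (not yet shut), must be pressed on past it, pushing it out by about 0.08, and snaps under it; this takes about 5 to 10 N straight down on the cover near the lip. Home: cover at 0, catch back at 0.
- catch_roller (a point): Centre of the catch's roller, 8 mm thick and 28 mm long (cassette x), 107 mm to -y of the cassette's centre and 53 mm above the worktop; the catch is 33 mm wide and its top is 57 mm above the worktop.
- forceps_1: Steel forceps, 128x18x10 mm, lying in the cassette; origin under its middle.
- forceps_2: Steel forceps, 128x18x10 mm, lying in the cassette; origin under its middle.
- spatula_1: Spatula with a wooden handle, 173x13x13 mm, lying in the cassette; origin under its middle.
- spatula_2: Spatula with a wooden handle, 173x13x13 mm, lying in the cassette; origin under its middle.
- beaker_1: Bystander: glass beaker, 70 mm wide, 86 mm high, beyond the cassette on the left. Origin at the centre of its foot.
- wash: Bystander: plastic bottle with a red screw cap, 68 mm wide, 164 mm high, to the left of the cassette. Origin at the centre of its foot.
- jar: Bystander: clear screw-top jar, 48 mm wide, 64 mm high, to the left of the cassette. Origin at the centre of its foot.

How it is judged:
On the way, in this order (a step that is already met when the one before it is completed fails the run):
1. the hold-down flap is folded fully down while the cover still stands open (value of joint flap below 0.06 rad and value of joint cover above 1 rad), for 0.2 s.
2. the cover is swung shut over the folded flap and has snapped under the catch (value of joint flap below 0.06 rad and value of joint cover below 0.02 rad and value of joint catch below 0.025 rad), for 0.2 s.
At the end, for the whole second after the job is handed in: The flap lies folded down (within 0.06 rad), the cover is shut over it (within 0.02 rad, about 4 mm at its edge) with its lip under the roller of the catch, which has sprung back (within 0.025 rad); instruments and bystanders are within 20 mm of where they were (all of step 2 and distance of each of forceps_1, forceps_2, spatula_1, spatula_2, beaker_1, wash, jar from where it was at the start of the episode below 0.02 m); the robot touches nothing.
It fails at once if an instrument was lifted or shoved about in the cassette (more than 20 mm) (distance of any of forceps_1, forceps_2, spatula_1, spatula_2 from where it was at the start of the episode above 0.02 m).
It fails at once if a thing standing around was picked up, pushed (more than 20 mm) or tipped (distance of any of beaker_1, wash, jar from where it was at the start of the episode above 0.02 m or angle between any of beaker_1, wash, jar's own z axis and vertical above 0.35 rad).
It also fails if it takes over 59 s, if anything falls off the work surface, if the arm or the gripper's body presses on something with over 40 N, if the wrist force passes 120 N, or if a joint passes its speed limit or range.

## Working session

There is one attempt and no reset: what is moved stays moved. The work goes in short steps, Python scripts to look and compute and a tool call to move; the robot and the scene stay as the last step left them, time stands still between calls to the robot, and variables do not carry over. Pictures are saved under pics/ and viewed, at most 10 in all, crops included, and the job is handed in when it is done.

Besides the shell and the picture viewer there is one more tool, called in YAML: its name, and indented under it one key for each argument. step_arm: Moves the arm, as the interface text tells. Its arguments: {"type":"object","properties":{"steps":{"type":"array"},"claw":{"type":"number"},"grip_force":{"type":"number"}},"required":["steps"]}

```bash
mkdir -p pics; python3 - <<'E'
from plant import sensors,vision,r
import cv2,numpy as np
s=sensors.get_state();print(s['clock'],s['tool_pos'],s['eef_rot'],s['opening'],r.tip_extent)
for n in("scene","top"):
    d=vision.snapshot(n);cv2.imwrite(f'pics/{n}0.png',d['img'][:,:,::-1]);np.savez(f'pics/{n}0.npz',**d)
    print(n,d['fx'],d['fy'],d['cx'],d['cy'],np.round(d['position'],3),np.round(d['rotation'],3).tolist())
E
```

```text
0.0 [ 0.18136997 -0.5975011   0.2568902 ] [ 9.89150173e-01  1.46905092e-01 -1.93864557e-04 -8.89601277e-04] 1.0003038927271466 0.019
scene 559.6886892791871 559.6886892791871 318.99918927909306 244.25735743240352 [0.998 0.072 0.944] [0.793, 0.56, -0.143, -0.193]
top 547.8129412982477 547.8129412982477 312.6416287303947 235.2273543046158 [0.396 0.196 1.278] [-0.699, 0.712, -0.048, 0.042]
```

View pics/scene0.png

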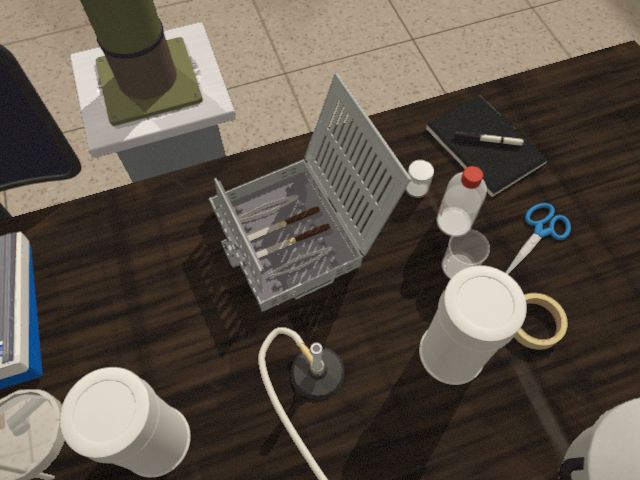

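View pics/top0.png

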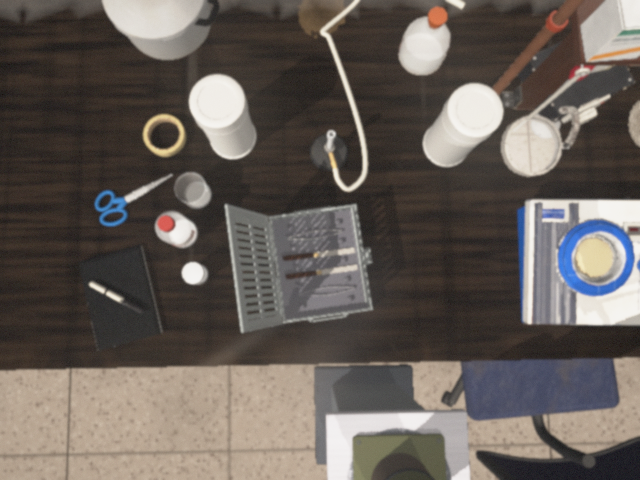

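```bash
python3 - <<'E'
import cv2
a=cv2.imread('pics/top0.png')[190:340,215:385];b=cv2.imread('pics/scene0.png')[70:320,200:420]
cv2.imwrite('pics/tc.png',cv2.resize(a,None,fx=4,fy=4,interpolation=cv2.INTER_CUBIC)[:600])
cv2.imwrite('pics/sc.png',cv2.resize(b,None,fx=2.4,fy=2.4,interpolation=cv2.INTER_CUBIC))
E
```

```text
(no output)
```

View pics/tc.png

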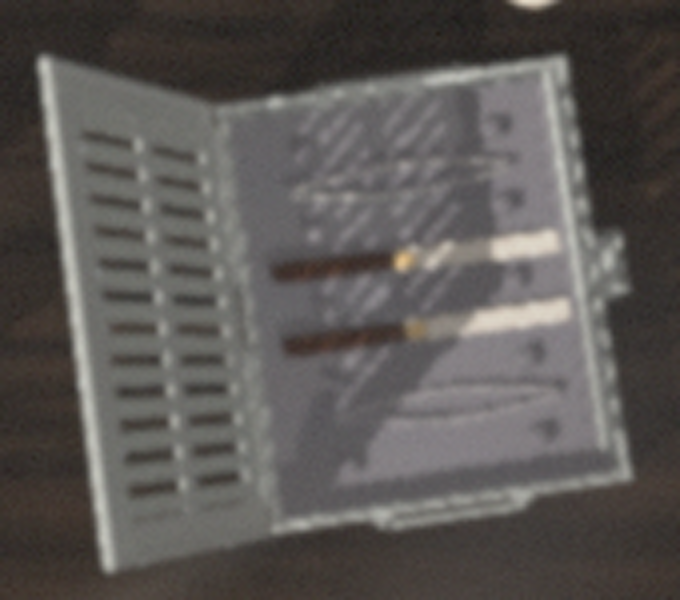

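View pics/sc.png

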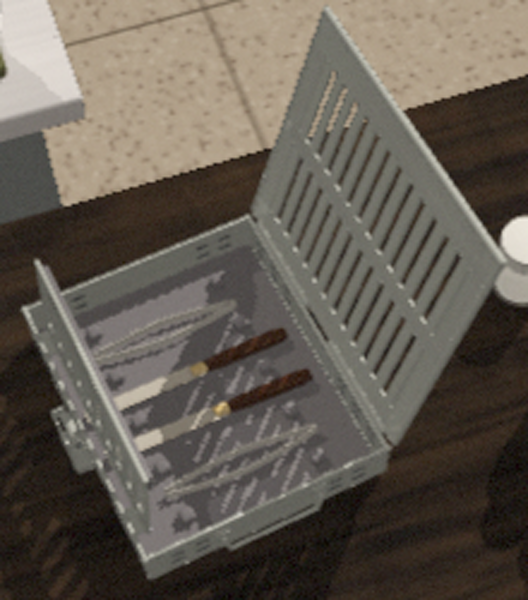

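```bash
cat > h.py <<'E'
import numpy as np
from scipy.spatial.transform import Rotation as R
def ray(d,p):
    v=np.array([(p[0]-d['cx'])/d['fx'],(p[1]-d['cy'])/d['fy'],1.])
    return d['position'],R.from_quat(d['rotation']).apply(v)
def plane(d,p,z):
    o,v=ray(d,p);return o+v*(z-o[2])/v[2]
def tri(d,p,e,q):
    o,v=ray(d,p);a,w=ray(e,q)
    t=np.linalg.lstsq(np.c_[v,-w],a-o,rcond=None)[0]
    x,y=o+v*t[0],a+w*t[1];return (x+y)/2,np.linalg.norm(x-y)
E
python3 - <<'E'
from h import *
np.set_printoptions(precision=4,suppress=True)
T=np.load('pics/top0.npz');S=np.load('pics/scene0.npz')
print(T['rotation'],S['rotation'])
t=lambda u,v:((u+.5)/4-.5+215,(v+.5)/4-.5+190)
s=lambda u,v:((u+.5)/2.4-.5+200,(v+.5)/2.4-.5+70)
C={}
for n,a,b in [('rim-y far',(568,58),(150,556)),('rim-y near',(630,478),(25,310)),('cov far',(42,58),(502,265)),('cov near',(108,572),(325,10)),('flap far',(547,72),(150,480)),('flap near',(604,448),(38,262)),('hinge near',(272,530),(252,215)),('hinge far',(215,107),(390,442))]:
    print(n,*tri(T,t(*a),S,s(*b)),plane(T,t(*a),.045),plane(S,s(*b),.045))
for n,p in [('jar',(194,273)),('wash',(167,224)),('beaker',(192,190))]: print(n,plane(T,p,{'jar':.064,'wash':.164,'beaker':.086}[n]))
P=lambda *a:plane(T,t(*a),.045)[:2]
E
```

```text
[-0.6995  0.7118 -0.048   0.0417] [ 0.793   0.5599 -0.1435 -0.1926]
rim-y far [0.622 0.086 0.053] 0.007551691642145571 [0.6228 0.0815 0.045 ] [0.6194 0.0898 0.045 ]
rim-y near [0.3845 0.055  0.0439] 0.003061803498776808 [0.3843 0.0536 0.045 ] [0.3855 0.0565 0.045 ]
cov far [0.59   0.3508 0.2435] 0.0023356645914546447 [0.6278 0.3818 0.045 ] [0.4742 0.4283 0.045 ]
cov near [0.347  0.321  0.2399] 0.0002953038068825323 [0.3379 0.3447 0.045 ] [0.1667 0.3899 0.045 ]
flap far [0.6007 0.1022 0.1264] 0.003533312933865218 [0.6149 0.0937 0.045 ] [0.5616 0.1071 0.045 ]
flap near [0.4009 0.0765 0.1228] 0.0015128749030439198 [0.4011 0.0676 0.045 ] [0.3445 0.0777 0.045 ]
hinge near [0.3594 0.2544 0.0456] 0.0016474625021502503 [0.3592 0.2536 0.045 ] [0.3592 0.2553 0.045 ]
hinge far [0.5963 0.283  0.0545] 0.0005723272330916894 [0.5978 0.2834 0.045 ] [0.5921 0.2856 0.045 ]
jar [0.4707 0.4474 0.064 ]
wash [0.566  0.4829 0.164 ]
beaker [0.653  0.4489 0.086 ]
```

step_arm:
  steps:
    - [[0, 0, -1.2], [0, 0, -10]]
    - [[0, 0, -1.2], [0, 0, -10]]
    - [[0, 0, -1.2], [0, 0, -10]]
    - [[0, 0, -1.2], [0, 0, -10]]
    - [[0, 0, -1.2], [0, 0, -10]]
    - [[0, 0, -1.2], [0, 0, -10]]
    - [[0, 0, -1.2], [0, 0, -10]]
    - [[0, 0, -1.2], [0, 0, -10]]
    - [[0, 0, 0], [0, 0, 0]]
  claw: -1

```text
clock: 1.23
tool_pos: [0.1816, -0.5983, 0.354]
eef_rot: [0.664, 0.748, 0.0, 0.001]
contact_force: [-0.4, -0.2, -0.1]
opening: 0.008
finger_force: 0.0
```

step_arm:
  steps:
    - [[2.5, 1.8, 0], [0, 0, 0]]
    - [[5, 3.4, 0], [0, 0, 0]]
    - [[5, 3.4, 0], [0, 0, 0]]
    - [[5, 3.4, 0], [0, 0, 0]]
    - [[5, 3.4, 0], [0, 0, 0]]
    - [[5, 3.4, 0], [0, 0, 0]]
    - [[5, 3.4, 0], [0, 0, 0]]
    - [[5, 3.4, 0], [0, 0, 0]]
    - [[5, 3.4, 0], [0, 0, 0]]
    - [[5, 3.4, 0], [0, 0, 0]]
    - [[5, 3.4, 0], [0, 0, 0]]
    - [[0, 0, 0], [0, 0, 0]]

```text
clock: 2.72
tool_pos: [0.4753, -0.028, 0.3536]
eef_rot: [0.661, 0.751, 0.002, -0.001]
contact_force: [-0.4, -1.3, 0.7]
opening: 0.004
finger_force: 0.0
```

step_arm:
  steps:
    - [[2.4, 2, 2], [0, 0, 0]]
    - [[2.4, 2, 4], [0, 0, 0]]
    - [[0, 0, 5], [0, 0, 0]]
    - [[0, 0, 5], [0, 0, 0]]
    - [[0, 0, 4.5], [0, 0, 0]]
    - [[0, 0, 4], [0, 0, 0]]
    - [[0, 0, 0], [0, 0, 0]]

```text
clock: 3.6
tool_pos: [0.5056, 0.0171, 0.1064]
eef_rot: [0.664, 0.747, -0.003, -0.002]
contact_force: [0.3, 1.0, 0.9]
opening: 0.002
finger_force: 0.0
```

```bash
python3 - <<'E'
from plant import sensors,vision
import cv2
s=sensors.get_state();print(s['tool_pos'],s['contact_force'])
a=vision.snapshot('scene')['img'][70:320,180:420,::-1]
cv2.imwrite('pics/s1.png',cv2.resize(a,None,fx=2.4,fy=2.4,interpolation=cv2.INTER_CUBIC))
E
```

```text
[0.50558713 0.01705211 0.10641725] [0.31856816 0.97872962 0.87884621]
```

View pics/s1.png

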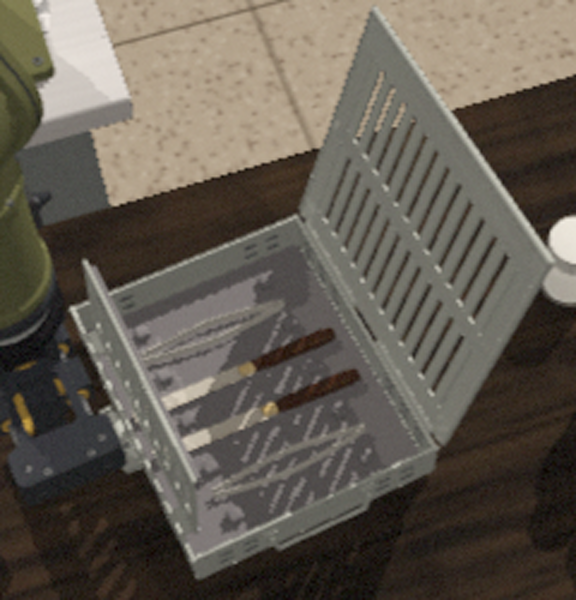

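step_arm:
  steps:
    - [[2.5, 0, 0], [0, 0, 0]]
    - [[2, 0, 0], [0, 0, 0]]
    - [[1.4, 0, 0], [0, 0, 0]]
    - [[0.8, 0, 0], [0, 0, 0]]
    - [[0.7, 0, 0.1], [0, 0, 0]]
    - [[0.7, 0, 0.3], [0, 0, 0]]
    - [[0.7, 0, 0.4], [0, 0, 0]]
    - [[0.6, 0, 0.6], [0, 0, 0]]
    - [[0.6, 0, 0.6], [0, 0, 0]]
    - [[0, 0, 0], [0, 0, 0]]

```text
clock: 4.9
tool_pos: [0.4956, 0.1188, 0.0881]
eef_rot: [0.663, 0.749, -0.0, -0.0]
contact_force: [-1.0, -0.4, 1.4]
opening: 0.004
finger_force: 0.0
```

step_arm:
  steps:
    - [[0.4, 0, 0.7], [0, 0, 0]]
    - [[0.4, 0, 0.7], [0, 0, 0]]
    - [[0.2, 0, 0.8], [0, 0, 0]]
    - [[0.1, 0, 0.8], [0, 0, 0]]
    - [[0, 0, 0.4], [0, 0, 0]]
    - [[0, 0, 0], [0, 0, 0]]

```text
clock: 5.65
tool_pos: [0.4947, 0.1289, 0.0579]
eef_rot: [0.663, 0.749, 0.001, 0.001]
contact_force: [-6.3, -2.0, 39.7]
opening: 0.004
finger_force: 19.7
```

step_arm:
  steps:
    - [[0, 0, -1], [0, 0, 0]]
    - [[0, 0, -4], [0, 0, 0]]
    - [[0, 0, -6], [0, 0, 0]]
    - [[0, 0, -6], [0, 0, 0]]
    - [[0, 0, -6], [0, 0, 0]]
    - [[3, 0, -4.5], [0, 0, 0]]
    - [[5, 0, 0], [0, 0, 0]]
    - [[5, 0, 0], [0, 0, 0]]
    - [[5, 0, 0], [0, 0, 0]]
    - [[5, 0, 0], [0, 0, 0]]
    - [[3.5, 0, 0], [0, 0, 0]]
    - [[0, 0, 0], [0, 0, 0]]

```text
clock: 7.15
tool_pos: [0.461, 0.3951, 0.329]
eef_rot: [0.661, 0.75, 0.0, -0.001]
contact_force: [-0.3, -0.6, -0.5]
opening: 0.008
finger_force: 0.0
```

```bash
python3 - <<'E'
from plant import sensors,vision
import cv2
s=sensors.get_state();print(s['tool_pos'],s['contact_force'])
a=vision.snapshot('scene')['img'][20:320,180:500,::-1]
cv2.imwrite('pics/s2.png',cv2.resize(a,None,fx=2,fy=2,interpolation=cv2.INTER_CUBIC))
E
```

```text
[0.46097739 0.39510822 0.32897866] [-0.30224418 -0.57469558 -0.54600315]
```

View pics/s2.png

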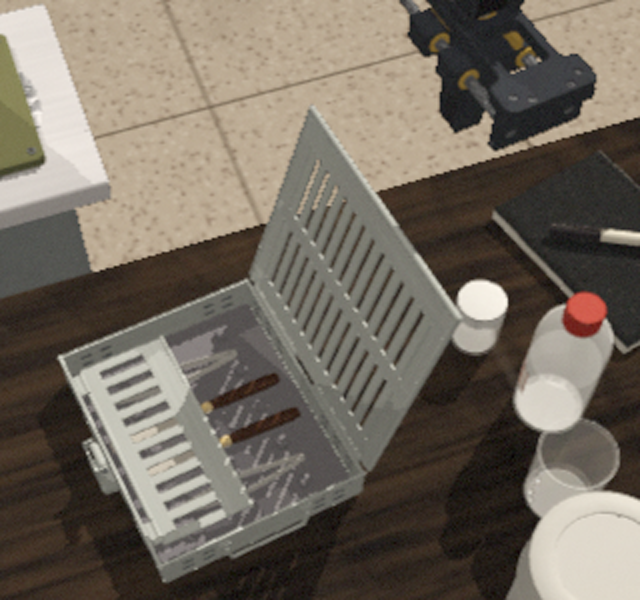

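step_arm:
  steps:
    - [[0, 0, 3], [0, 0, 0]]
    - [[0, 0, 4], [0, 0, 0]]
    - [[1.5, 0, 2], [0, 0, 0]]
    - [[0, 0, 0], [0, 0, 0]]

```text
clock: 7.7
tool_pos: [0.4603, 0.4074, 0.2387]
eef_rot: [0.663, 0.749, -0.001, -0.001]
contact_force: [-0.5, 0.9, 0.5]
opening: 0.004
finger_force: 0.0
```

step_arm:
  steps:
    - [[-2, 0, 0], [0, 0, 0]]
    - [[-2, 0, 0], [0, 0, 0]]
    - [[-1.5, 0, 0], [0, 0, 0]]
    - [[-1.2, 0, 0], [0, 0, 0]]
    - [[-1.2, 0, 0], [0, 0, 0]]
    - [[-1.2, 0, 0], [0, 0, 0]]
    - [[-1.2, 0, 0], [0, 0, 0]]
    - [[-1.2, 0, 0], [0, 0, 0]]
    - [[-1.2, 0, 0], [0, 0, 0]]
    - [[0, 0, 0], [0, 0, 0]]

```text
clock: 8.95
tool_pos: [0.4765, 0.2785, 0.2393]
eef_rot: [0.664, 0.748, -0.001, 0.001]
contact_force: [0.0, 0.5, 0.7]
opening: 0.005
finger_force: 0.0
```

step_arm:
  steps:
    - [[-1.5, 0, 0], [0, 0, 0]]
    - [[-1.5, 0, 0.1], [0, 0, 0]]
    - [[-1.5, 0, 0.4], [0, 0, 0]]
    - [[-1.6, 0, 0.5], [0, 0, 0]]
    - [[-1.6, 0, 0.7], [0, 0, 0]]
    - [[-1.6, 0, 0.9], [0, 0, 0]]

```text
clock: 9.7
tool_pos: [0.4878, 0.1869, 0.2132]
eef_rot: [0.664, 0.748, -0.0, 0.0]
contact_force: [0.3, 1.5, 0.1]
opening: 0.007
finger_force: 0.5
```

```bash
python3 - <<'E'
from plant import sensors,vision
import cv2
s=sensors.get_state();print(s['tool_pos'],s['contact_force'])
a=vision.snapshot('scene')['img'][20:320,180:500,::-1]
cv2.imwrite('pics/s3.png',cv2.resize(a,None,fx=2,fy=2,interpolation=cv2.INTER_CUBIC))
E
```

```text
[0.48775844 0.1868714  0.21316448] [0.27502726 1.49260576 0.0932728 ]
```

View pics/s3.png

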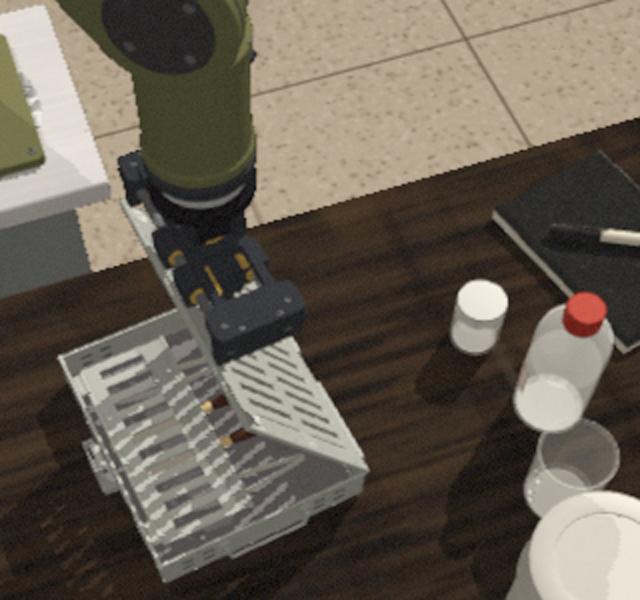

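step_arm:
  steps:
    - [[-1.4, 0, 1.0], [0, 0, 0]]
    - [[-1.3, 0, 1.1], [0, 0, 0]]
    - [[-1.2, 0, 1.3], [0, 0, 0]]
    - [[-1.1, 0, 1.4], [0, 0, 0]]
    - [[-0.9, 0, 1.5], [0, 0, 0]]
    - [[-0.8, 0, 1.5], [0, 0, 0]]
    - [[-0.6, 0, 1.5], [0, 0, 0]]
    - [[-0.4, 0, 1.5], [0, 0, 0]]
    - [[-0.2, 0, 1.2], [0, 0, 0]]
    - [[0, 0, 0], [0, 0, 0]]

```text
clock: 11.0
tool_pos: [0.4964, 0.1098, 0.0928]
eef_rot: [0.663, 0.748, -0.001, -0.0]
contact_force: [1.1, -0.4, -0.6]
opening: 0.006
finger_force: 0.0
```

step_arm:
  steps:
    - [[-0.3, 0, 0.8], [0, 0, 0]]
    - [[-0.2, 0, 0.6], [0, 0, 0]]
    - [[0, 0, 0.5], [0, 0, 0]]
    - [[0, 0, 0.4], [0, 0, 0]]
    - [[0, 0, 0.3], [0, 0, 0]]
    - [[0, 0, 0.1], [0, 0, 0]]
    - [[0, 0, 0], [0, 0, 0]]

```text
clock: 11.88
tool_pos: [0.4977, 0.1048, 0.0673]
eef_rot: [0.663, 0.748, 0.0, 0.0]
contact_force: [-1.7, -1.2, 9.0]
opening: 0.008
finger_force: 4.6
```

step_arm:
  steps:
    - [[0, 0, 0.2], [0, 0, 0]]
    - [[0, 0, 0], [0, 0, 0]]
    - [[0, 0, 0], [0, 0, 0]]

```text
clock: 12.25
tool_pos: [0.4977, 0.1048, 0.067]
eef_rot: [0.663, 0.748, 0.0, 0.001]
contact_force: [-4.1, -2.0, 27.5]
opening: 0.002
finger_force: 13.9
```

Stiff contact at tip height 0.048, so the cover is on the rim. I'll lift off and look.

step_arm:
  steps:
    - [[0, 0, -1], [0, 0, 0]]
    - [[0, 0, -4], [0, 0, 0]]
    - [[0, 0, -6], [0, 0, 0]]
    - [[4, 0, -5], [0, 0, 0]]
    - [[5, 0, -2], [0, 0, 0]]
    - [[5, 0, 0], [0, 0, 0]]
    - [[5, 0, 0], [0, 0, 0]]
    - [[0, 0, 0], [0, 0, 0]]
    - [[0, 0, 0], [0, 0, 0]]

```text
clock: 13.38
tool_pos: [0.4747, 0.2917, 0.243]
eef_rot: [0.663, 0.748, -0.001, 0.0]
contact_force: [-0.3, 0.1, 0.3]
opening: 0.003
finger_force: 0.0
```

```bash
python3 - <<'E'
from plant import sensors,vision
import cv2
s=sensors.get_state();print(s['tool_pos'],s['contact_force'])
a=vision.snapshot('scene')['img'][140:340,190:450,::-1]
cv2.imwrite('pics/s4.png',cv2.resize(a,None,fx=3,fy=3,interpolation=cv2.INTER_CUBIC))
E
```

```text
[0.47474178 0.29174112 0.24297509] [-0.26469505  0.14869375  0.26623987]
```

View pics/s4.png

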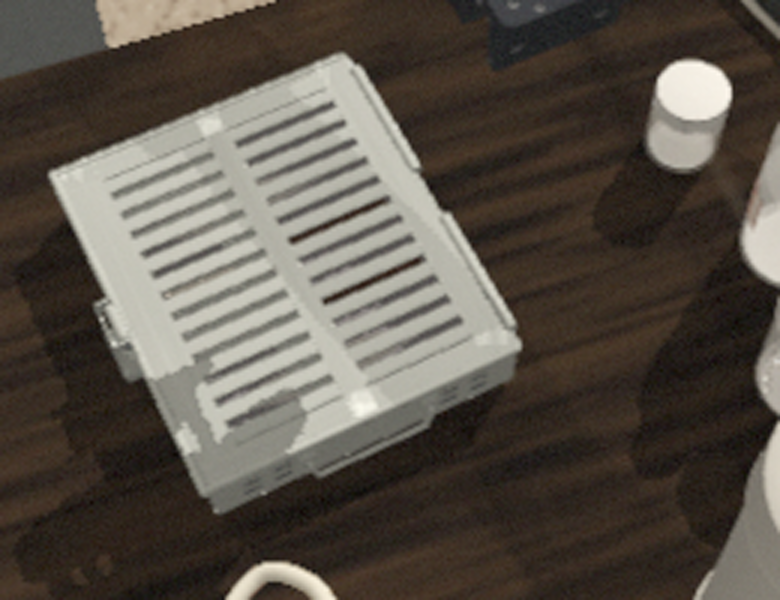

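The cover lies flat on the rim, with the catch at (115, 330) over its lip. The bystanders look undisturbed and the arm is clear.

```bash
python3 -c "
from plant import finish_job
print(finish_job())"
```

```text
the job is handed in; nothing more can be done
None
```

I folded the flap down, then swung the cover shut and pressed it onto the rim. The hard stop at shut height and the last picture indicate it snapped under the catch. The job is handed in at about 13 s; no verdict was returned.

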